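# Hang the fallen rod rest on its ladder pawl

## Robot

A 6-joint arm with a two-finger parallel gripper is mounted at the origin on the work surface. World frame = base frame: x ahead of the robot, y to its left, z up, the work surface at z = 0. Lengths are in m, angles in rad, forces in N, time in s.
With the tool pointing down it reaches from about 0.425 to 0.95 m from the base axis. Payload 3.5 kg.
Tool frame: the origin (TCP) lies between the finger pads; the fingertips stand 19 mm ahead of it and the grasp point (between the pads) is the TCP (ctrl.nose_length is the distance from the TCP to the fingertips, in m); z points along the fingers, y is the line along which they close (so a half turn about z gives the same grasp; the last joint's range is limited). The gripper opens to 85 mm and grips with 20 to 120 N. Pads are 22 mm wide; open, the fingers measure 114 mm over their backs; the gripper's body (76 mm by 85 mm) begins 54 mm behind the grasp point. The pads swing forward as they close: fully open they stand 13 mm farther back than shut.
Start: joints at [1.078, 0.286, 1.577, -0, 1.279, -0.15], TCP at [0.227, 0.636, 0.25] pointing down, gripper open.
Joint ranges: [-2.77, 2.77], [-0.9, 2.22], [0.21, 2.48], [-1.53, 4.67], [0.24, 2.81], [-2.84, 2.84]. Speed limits (rad/s): [2.79, 2.79, 3.14, 3.14, 3.14, 3.14].

## Interface

Orientations are given as a unit quaternion [x, y, z, w].
In Python, from plant import ctrl gives the robot as it stands.
- The arm moves only by the tool apply_moves, never from a script. Its argument "series" is a list of rows, each a list of 6 numbers: the shift along the world's x, y, z scaled (see below), then the turn, a rotation vector about the world's x, y, z scaled (see below). A call has 1 to 20 rows; each row is the pose to reach, as a shift and turn from the pose commanded when the call began; what a row does not reach only later rows make up. The controller multiplies each number of a shift by 0.8 m and each number of a turn by 45 degrees. A row lasts 1/8 s, in which the tool goes at most 62.5 mm and 10.7 degrees, less where a joint would pass 70% of its speed; a pose out of reach is approached as far as the arm can. A call with a number of a shift or a turn outside -1 to 1 is refused whole. A call with a gripper value outside its range is refused whole. "jaw" is the opening, from 0 (shut) to 1 (fully open), set as the call begins (left out, the last holds). The fingers move at their own pace and stop on an object; "squeeze" is the grip in N (left out, the last holds). Time passes only in rows, so rows that repeat a pose let the fingers close. It gives the time, the measured TCP pose, the force, the opening and the grip force at its end, in the units of the state.
- ctrl.get_state(): the state, without advancing time (a new reading comes with each control period).
- ctrl.read_camera(name): name is "scene" or "top" or "wrist"; returns the picture (420x560x3 uint8, red, green, blue); there is no depth.
- ctrl.get_calibration(name): a dict with "fx", "fy", "cx", "cy" (pixels), "xyz" and "orientation" of the camera in the world; the wrist camera has in their place "hand_eye" (4x4, takes a point from camera to tool coordinates, whose origin is the TCP and whose axes are the flange's). Camera axes: x right, y up, looking along -z (the intrinsics and any distortion apply to the point x, -y, -z); pixel columns grow to the right and rows downward; lengths in m; the calibration is good to about 2 mm. A picture is of the moment at which its call begins: read the wrist's pose just before it. get_calibration takes no time and is no camera call.
- ctrl.sign_off(): hands the job in; it is judged then, once.
Trained networks look in the newest picture that a camera, given by its name, has taken for a name from the list of things; names that differ only in an ending like _2 or _b are one class to them, and where a whole thing is asked for, a point or a joint stands for the part that bears it (a point fixed in the world has none). Each returns a list of dicts, best first, with "p" (0 to 1); they miss things now and then, are a little off and sometimes report something else, mostly with a low value. They report only what shows in the picture. A call takes as long as a camera call. They do not tell look-alikes from the thing itself.
- ctrl.boxes_of(thing, camera): "xy" ([column, row] as shares, 0 to 1, of the picture: columns of its width, rows of its height, amid what is visible of it).
- ctrl.silhouettes(thing, camera): "pixels" (420x560 bool, what is visible of it) and "xy" ([column, row] as shares, 0 to 1, of the picture: columns of its width, rows of its height, amid what is visible of it).
The state is a dict: "time": time; "qpos": joint angles; "dq": joint speeds; "joint_efforts": joint torques, N m; "eef_pos": TCP position; "tcp_rot": TCP orientation; "contact_force": force on the tool from outside, world axes, zero at the start; "wrist_torque": the same for the moment, N m; "opening": opening from 0.0 (shut) to 1.0 (fully open); "finger_force": force on a finger pad.
Only numpy, scipy, OpenCV 4.12 (cv2) and the standard library are available. Lean on these libraries where they do the work, as an engineer would, in place of code of your own. Each camera call takes 0.05 s, during which the arm holds its last target. There are 200 camera calls.

## Task

The rod rest has dropped to the bottom of its ladder stand. Take it by the wooden crosspiece, raise it slowly until the yellow rung has gone up past the brass gravity pawl and the pawl has fallen back underneath it, then lower it gently until the yellow rung (not the one below it) sits on the pawl and the pawl carries the weight. Feel for the pawl: never force the ladder against the stand or push it down on the pawl, let go only once the pawl carries it so that it does not drop at all, and leave the other things on the bench where they are.

Things in the scene. Friction and masses are not known exactly. Their poses are not given: they have to be found in the camera images.
- stand: Fixed ladder stand: dark steel base plate 150 x 150 x 12 mm (x -60 to +90 mm from the origin) and two blue upright channels at y = +-46 mm that guide the ladder with about 1.5 mm play. Origin: on the bench, on the ladder's vertical centre line; z up, x towards the pawl's side, y along the rungs.
- guide_top (a point): Point of the stand midway between the tops of the two blue channels, 140 mm above the bench.
- pawl_post (a point): Top of the stand's steel post, 128 mm above the bench. A black clamp tight on the post carries the brass gravity pawl, 20 mm wide, its nose reaching between the rails to 4 mm past the rungs' centre line. The flat top of the nose, where a rung sits, is 101 to 119 mm above the bench: different each time, not reported.
- rest: Loose ladder section with the rod rest on top, 0.39 to 0.77 kg: two aluminium rails 12 x 12 x 186 mm, 72 mm apart along y, standing in the channels; rungs of 8 mm diameter at 26, 70 (yellow), 114 and 158 mm above the rails' feet; pale wooden crosspiece on top. Origin: midway between the feet, axes as the stand's. Fallen, its origin is 12 mm above the bench, the pawl just above the yellow rung.
- yellow_rung (a point): Centre of the yellow rung. Rising, a rung swings the pawl up (about 1 N); once its centre is 18 mm above the nose's resting top the pawl falls back under it in 0.3 s and stops it from coming down. Seated, the ladder stands 23 to 41 mm above its fallen position; raising it 60 to 70 mm from there always takes the yellow rung, and only it, past the pawl.
- rest_grip (a point): Grip point in the middle of the wooden crosspiece, 206 mm above the ladder's feet. The crosspiece is 26 mm thick (x), 120 mm long (y) and 34 mm high, top 14 mm above this point, underside 20 mm below it; a small wooden lug 14 mm wide and 18 mm tall stands on each end (47 mm and more from the middle).
- gauge: brass ring 22 mm across and 7 mm high lying on the stand's base plate on its -x side; bystander; origin at its underside
- block: square steel bench block 70 x 70 x 24 mm beside the stand; bystander; origin at its underside
- burpot: white pot 64 mm across, about 120 mm tall with the burs standing in it, beside the stand; bystander; origin at its underside
- hammer: hammer lying on the bench to the robot's right; bystander; origin at its underside
- brush: bench brush lying to the robot's left; bystander; origin at its underside
Not all that is in view belongs to the job. Leave any purple look-alike of the rest alone.

How it is judged:
On the way:
1. the ladder is raised at least 31 mm from its fallen position (z of rest in the frame of stand above 0.043 m).
At the end, for the whole second after the job is handed in: The ladder stands upright (within 0.06 rad) in its stand (within 6 mm), still, let go and carried by the stand, with the yellow rung on the pawl: its feet 32 to 56 mm above the bench (z of rest in the frame of stand between 0.032 and 0.056 m and horizontal distance between rest and stand below 0.006 m and angle between rest's own z axis and vertical below 0.06 rad and contact force between rest and stand above 1.5 N and linear speed of rest below 0.01 m/s); the robot touches nothing.
It fails at once if the ladder is forced against the stand or the pawl with more than 20 N (contact force between rest and stand above 20 N).
It fails at once if the ladder drops or is jerked: faster than 0.3 m/s (linear speed of rest above 0.3 m/s).
It fails at once if the raised ladder is let go before the pawl carries it (z of rest in the frame of stand above 0.025 m and contact force between the fingers and rest below 0.2 N and contact force between rest and stand below 0.5 N).
It fails at once if another thing on the bench is moved more than 15 mm (distance of any of gauge, block, burpot, hammer, brush from where it was at the start of the episode above 0.015 m).
It also fails if it takes over 35 s, if anything falls off the work surface, if the arm or the gripper's body presses on something with over 40 N, if the wrist force passes 120 N, or if a joint passes its speed limit or range.

## Working session

There is one attempt and no reset: what is moved stays moved. The work goes in short steps, Python scripts to look and compute and a tool call to move; the robot and the scene stay as the last step left them, time stands still between calls to the robot, and variables do not carry over. Pictures are saved under pics/ and viewed, at most 10 in all, crops included, and the job is handed in when it is done.

Besides the shell and the picture viewer there is one more tool, called after "Emit:" as a command line: name --pt "numbers of a row" for each row, then --argument value for the rest. apply_moves: Moves the arm, as the interface text tells. Shifts and turns lie within -1 to 1; 1 stands for 0.8 m of shift or 45 degrees of turn. Its arguments: {"type":"object","properties":{"series":{"type":"array"},"jaw":{"type":"number"},"squeeze":{"type":"number"}},"required":["series"]}

```bash
mkdir -p pics; cat > h.py <<'E'
import numpy as np, cv2
from scipy.spatial.transform import Rotation as R
from plant import ctrl
def cam(name, st=None):
    c=ctrl.get_calibration(name)
    if 'hand_eye' in c:
        st=st or ctrl.get_state(); T=np.eye(4); T[:3,:3]=R.from_quat(st['tcp_rot']).as_matrix(); T[:3,3]=st['eef_pos']
        T=T@np.array(c['hand_eye'])
    else:
        T=np.eye(4); T[:3,:3]=R.from_quat(c['orientation']).as_matrix(); T[:3,3]=c['xyz']
    return c,T
def ray(name,u,v,st=None):
    c,T=cam(name,st)
    d=T[:3,:3]@np.array([(u-c['cx'])/c['fx'],-(v-c['cy'])/c['fy'],-1]); return T[:3,3],d
def onz(name,u,v,z,st=None):
    o,d=ray(name,u,v,st); return o+d*(z-o[2])/d[2]
def proj(name,P,st=None):
    c,T=cam(name,st); p=T[:3,:3].T@(np.array(P)-T[:3,3]); return c['cx']+c['fx']*p[0]/-p[2], c['cy']+c['fy']*p[1]/p[2]
def tri(rays):
    A=np.zeros((3,3));b=np.zeros(3)
    for o,d in rays:
        d=d/np.linalg.norm(d);M=np.eye(3)-np.outer(d,d);A+=M;b+=M@o
    x=np.linalg.solve(A,b); return x,[np.linalg.norm(np.cross(x-o,d/np.linalg.norm(d))) for o,d in rays]
def save(img,f): cv2.imwrite('pics/'+f,img[:,:,::-1])
E
python3 - <<'E'
from h import *
s=ctrl.get_state();print({k:np.round(v,3) for k,v in s.items()})
for n in('scene','top'):
    save(ctrl.read_camera(n),n+'0.png'); print(n,{k:np.round(v,3) for k,v in ctrl.get_calibration(n).items()})
    for t in('rest','rest_grip','guide_top','pawl_post','yellow_rung','burpot','block','stand'):
        print(t,[(np.round(np.array(d['xy'])*[560,420],1).tolist(),round(d['p'],2)) for d in ctrl.boxes_of(t,n)[:3]])
E
```

```text
{'time': np.float64(0.0), 'qpos': array([ 1.078,  0.287,  1.578, -0.   ,  1.279, -0.15 ]), 'dq': array([ 0.001, -0.001, -0.   , -0.001, -0.001,  0.   ]), 'joint_efforts': array([-1.0000e-03, -4.0597e+01, -2.9263e+01, -0.0000e+00,  6.0000e-03,
        0.0000e+00]), 'eef_pos': array([0.227, 0.635, 0.249]), 'tcp_rot': array([ 0.171,  0.985, -0.001, -0.   ]), 'contact_force': array([-1.078, -0.412,  1.229]), 'wrist_torque': array([-0.018, -0.067,  0.04 ]), 'finger_force': np.float64(0.0), 'opening': np.float64(0.999)}
scene {'fx': np.float64(412.791), 'fy': np.float64(412.791), 'cx': np.float64(277.188), 'cy': np.float64(209.185), 'xyz': array([ 1.355, -0.081,  1.147]), 'orientation': array([0.251, 0.225, 0.637, 0.693])}
rest [([388.6, 221.4], 0.94), ([336.6, 155.4], 0.9), ([323.3, 186.4], 0.81)]
rest_grip [([272.2, 162.1], 0.75), ([319.0, 183.5], 0.73), ([336.2, 157.1], 0.73)]
guide_top [([319.9, 225.1], 0.76)]
pawl_post [([319.0, 227.5], 0.82)]
yellow_rung [([323.4, 184.3], 0.84), ([337.2, 157.3], 0.84), ([389.2, 223.3], 0.65)]
burpot [([359.2, 219.9], 0.76)]
block [([273.9, 226.8], 0.74)]
stand [([319.0, 230.2], 0.66)]
top {'fx': np.float64(479.133), 'fy': np.float64(479.133), 'cx': np.float64(284.885), 'cy': np.float64(204.846), 'xyz': array([ 0.228, -0.015,  1.491]), 'orientation': array([ 0.08 , -0.077, -0.691,  0.714])}
rest [([202.4, 267.5], 0.97), ([166.5, 170.4], 0.83), ([287.8, 265.0], 0.78)]
rest_grip [([232.6, 212.6], 0.96), ([171.2, 165.6], 0.74), ([137.1, 224.7], 0.7)]
guide_top [([241.2, 222.8], 0.66)]
pawl_post [([239.0, 224.5], 0.84)]
yellow_rung [([166.2, 170.1], 0.91), ([232.7, 209.2], 0.84), ([202.6, 266.0], 0.71)]
burpot [([187.5, 218.9], 0.84)]
block [([288.0, 223.8], 0.61)]
stand [([241.5, 224.0], 0.74)]
```

View pics/scene0.png

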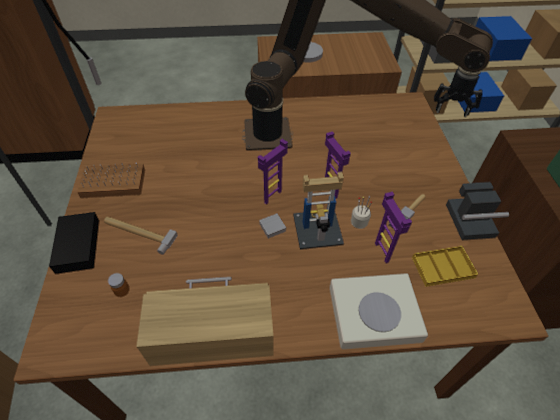

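View pics/top0.png

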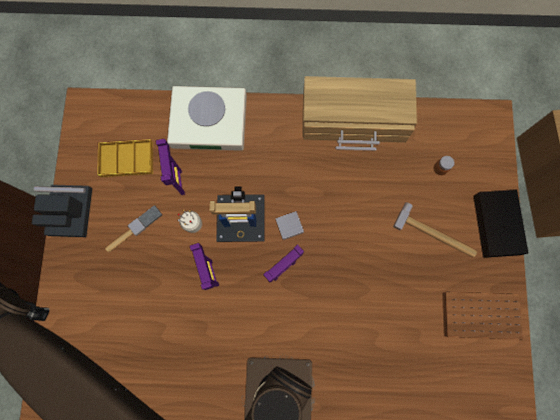

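Candidates for the rest: three purple look-alikes (scene (272,172), (336,155), (392,228); top (285,264), (203,267), (170,167)), and the pale-wood one in the blue stand (scene (323,184), top (232,207)). I choose the pale-wood one and check it in one close crop.

```bash
python3 - <<'E'
from h import *
a=cv2.imread('pics/scene0.png')[160:260,265:385]; b=cv2.imread('pics/top0.png')[180:260,180:300]
a=cv2.resize(a,(480,400),interpolation=3); b=cv2.resize(b,(720,480),interpolation=3)[:400,:]
cv2.imwrite('pics/c1.png',cv2.resize(np.hstack([a,b[:, :]]),(800,267)) if 0 else np.vstack([cv2.resize(a,(400,333))[:300],cv2.resize(b,(400,267))]) )
# fit of the stand frame: rough from points
pg=tri([ray('scene',322,186),ray('top',232.5,207.5)]);print(pg)
for n,e in (('L',(212,207)),('R',(254,207))): print(n,onz('top',*e,0.225))
E
```

```text
(array([0.50578187, 0.13856748, 0.20742979]), [np.float64(0.0011142796907215227), np.float64(0.0011142796907215318)])
L [0.50173333 0.19312059 0.225     ]
R [0.50535835 0.07947057 0.225     ]
```

View pics/c1.png

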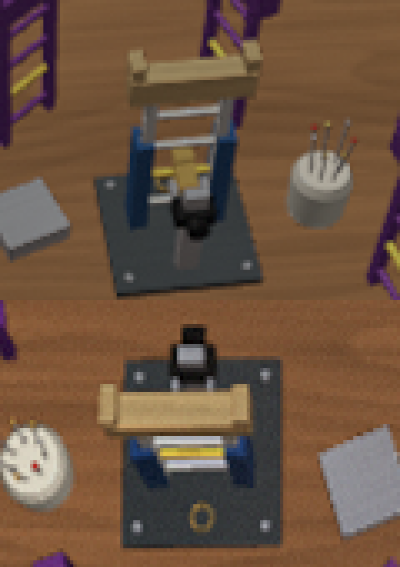

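The crop confirms it: a pale crosspiece on an aluminium ladder between blue channels, with the pawl and post on the +x side.

```bash
python3 - <<'E'
from h import *
f=lambda x,y:(180+x/3.333,180+(y-300)/4)
P=[onz('top',*f(*p),0.012) for p in((123,361),(282,361),(282,546),(123,546))]
print(np.round(P,4)); 
for i,j in((0,1),(3,2),(3,0),(2,1)):
    d=P[j]-P[i];print(np.degrees(np.arctan2(d[1],d[0])))
s=ctrl.get_state();ty=R.from_quat(s['tcp_rot']).as_matrix()[:,1];print(np.degrees(np.arctan2(ty[1],ty[0])))
m=np.array(P).mean(0);print(m)
print((np.array([0.505,0.137,0.36])-s['eef_pos'])/0.8)
E
```

```text
[[0.5865 0.2151 0.012 ]
 [0.5914 0.0634 0.012 ]
 [0.4433 0.0573 0.012 ]
 [0.4385 0.2056 0.012 ]]
-88.17530392433095
-88.16673578923915
3.639464334958309
2.38090889464719
70.36100504775274
[0.51492365 0.13535102 0.012     ]
[ 0.34767091 -0.6234298   0.13704712]
```

Emit:
apply_moves --pt "0.03 -0.06 0.09 0 0 -0.1" --pt "0.07 -0.13 0.14 0 0 -0.25" --pt "0.1 -0.2 0.14 0 0 -0.45" --pt "0.14 -0.27 0.14 0 0 -0.65" --pt "0.18 -0.33 0.14 0 0 -0.85" --pt "0.22 -0.4 0.14 0 0 -1" --pt "0.26 -0.47 0.14 0 0 -1" --pt "0.3 -0.54 0.14 0 0 -1" --pt "0.345 -0.62 0.14 0 0 -1" --pt "0.345 -0.62 0.14 0 0 -1"

```text
time: 2.15
eef_pos: [0.5037, 0.1374, 0.3626]
tcp_rot: [0.535, 0.845, 0.0, 0.0]
contact_force: [0.7, 1.3, 0.2]
opening: 0.998
finger_force: 0.0
```

Emit:
apply_moves --pt "0 0 0 0 0 -0.2" --pt "0 0 0 0 0 -0.4" --pt "0 0 0 0 0 -0.51" --pt "0 0 0 0 0 -0.51"

```text
time: 2.65
eef_pos: [0.5028, 0.1397, 0.3624]
tcp_rot: [0.692, 0.722, 0.0, 0.0]
contact_force: [-1.0, -1.3, -0.7]
opening: 1.003
finger_force: 0.0
```

```bash
python3 - <<'E'
from h import *
s=ctrl.get_state();save(ctrl.read_camera('wrist'),'w1.png')
print({k:np.round(s[k],4) for k in('time','eef_pos','tcp_rot','contact_force')})
ty=R.from_quat(s['tcp_rot']).as_matrix()[:,1];print(np.degrees(np.arctan2(ty[1],ty[0])))
print(np.round(ctrl.get_calibration('wrist')['hand_eye'],3))
for t in('rest','rest_grip','guide_top','pawl_post'):
    print(t,[(np.round(np.array(d['xy'])*[560,420],1).tolist(),round(d['p'],2)) for d in ctrl.boxes_of(t,'wrist')[:3]])
print(proj('wrist',[.503,.137,.218],s))
E
```

```text
{'time': np.float64(2.65), 'eef_pos': array([0.5028, 0.1397, 0.3624]), 'tcp_rot': array([6.918e-01, 7.221e-01, 1.000e-04, 1.000e-04]), 'contact_force': array([-1.0333, -1.2632, -0.706 ])}
2.4581859096130105
[[-0.001  0.963  0.271  0.067]
 [ 1.     0.001 -0.    -0.   ]
 [-0.001  0.271 -0.963 -0.123]
 [ 0.     0.     0.     1.   ]]
rest [([274.2, 199.0], 0.93), ([94.6, 102.7], 0.92), ([385.5, 11.8], 0.76)]
rest_grip [([119.0, 283.3], 0.96), ([378.4, 11.9], 0.94), ([93.8, 104.7], 0.75)]
guide_top [([298.7, 161.1], 0.59)]
pawl_post [([297.9, 158.2], 0.62)]
(np.float64(275.8812885755791), np.float64(199.19896410890254))
```

View pics/w1.png

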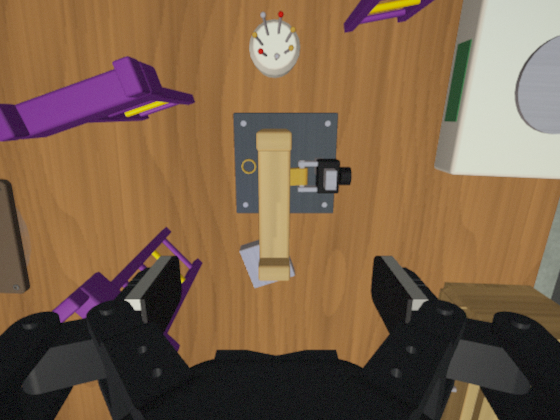

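The wrist view shows the pale crosspiece at columns 259–290, rows 130–280, with the pawl to its right (+x). It is almost parallel to the pads.

```bash
python3 - <<'E'
from h import *
s=ctrl.get_state()
im=cv2.cvtColor(cv2.imread('pics/w1.png'),cv2.COLOR_BGR2GRAY)
for r in (165,205,240):
    g=np.abs(np.diff(cv2.GaussianBlur(im,(3,3),0)[r-3:r+4].astype(float).mean(0)))
    print(r,[(c,round(g[c])) for c in range(248,300) if g[c]>8])
sil=max((d for d in ctrl.silhouettes('rest','wrist') if abs(d['xy'][0]*560-275)<20),key=lambda d:d['p'])['pixels']
L=[];Rr=[]
for r in range(155,255,5):
    c=np.where(sil[r,230:320])[0]+230; L.append(onz('wrist',c.min(),r,.232,s)); Rr.append(onz('wrist',c.max()+1,r,.232,s))
L=np.array(L);Rr=np.array(Rr)
for A in (L,Rr): print(A[0],A[-1],np.degrees(np.polyfit(A[:,1],A[:,0],1)[0]))
v=np.where(sil[:,270])[0];print(v.min(),v.max())
for r,z in((v.min(),.25),(v.max(),.232),(152,.25),(152,.232),(262,.232),(258,.25),(280,.198)):print(r,z,onz('wrist',274,r,z,s))
E
```

```text
165 [(252, 14), (253, 17), (255, 20), (257, 32), (258, 29), (259, 11), (287, 12), (288, 22), (289, 25), (290, 16), (296, 9), (297, 22), (298, 24), (299, 13)]
205 [(248, 13), (257, 21), (258, 33), (259, 22), (287, 15), (288, 28), (289, 26), (290, 10)]
240 [(258, 22), (259, 22), (260, 11), (286, 11), (287, 15), (288, 11)]
[0.48644235 0.17611753 0.232     ] [0.48938291 0.09533006 0.232     ] -2.401175049900562
[0.51238839 0.17719879 0.232     ] [0.51672316 0.09646292 0.232     ] -2.6254978324045615
130 280
130 0.25 [0.49909488 0.19663856 0.25      ]
280 0.232 [0.50419717 0.06739739 0.232     ]
152 0.25 [0.4997225  0.18101278 0.25      ]
152 0.232 [0.49971395 0.1790161  0.232     ]
262 0.232 [0.50350276 0.08468607 0.232     ]
258 0.25 [0.50310212 0.09687036 0.25      ]
280 0.198 [0.50478162 0.04867246 0.198     ]
```

Emit:
apply_moves --pt "-0.002 -0.004 -0.03 0 0 0" --pt "-0.002 -0.004 -0.07 0 0 0" --pt "-0.002 -0.004 -0.11 0 0 0" --pt "-0.002 -0.004 -0.15 0 0 0" --pt "-0.002 -0.004 -0.17 0 0 0" --pt "-0.002 -0.004 -0.18 0 0 0" --pt "-0.002 -0.004 -0.18 0 0 0" --pt "-0.002 -0.004 -0.18 0 0 0"

```text
time: 3.95
eef_pos: [0.502, 0.1366, 0.2197]
tcp_rot: [0.692, 0.722, 0.001, 0.001]
contact_force: [0.0, 0.3, -0.5]
opening: 1.003
finger_force: 0.0
```

Emit:
apply_moves --pt "0 0 0 0 0 0" --pt "0 0 0 0 0 0" --pt "0 0 0 0 0 0" --pt "0 0 0 0 0 0" --jaw 0.42 --squeeze 25

```text
time: 4.45
eef_pos: [0.5012, 0.1365, 0.2184]
tcp_rot: [0.692, 0.722, 0.0, 0.0]
contact_force: [0.2, 0.0, -1.1]
opening: 0.421
finger_force: 0.0
```

```bash
python3 - <<'E'
from h import *
s=ctrl.get_state();save(ctrl.read_camera('wrist'),'w2.png')
print({k:np.round(s[k],4) for k in('time','eef_pos','tcp_rot','contact_force')})
E
```

```text
{'time': np.float64(4.45), 'eef_pos': array([0.5012, 0.1365, 0.2184]), 'tcp_rot': array([0.6921, 0.7218, 0.    , 0.    ]), 'contact_force': array([ 0.2439,  0.0288, -1.1018])}
```

View pics/w2.png

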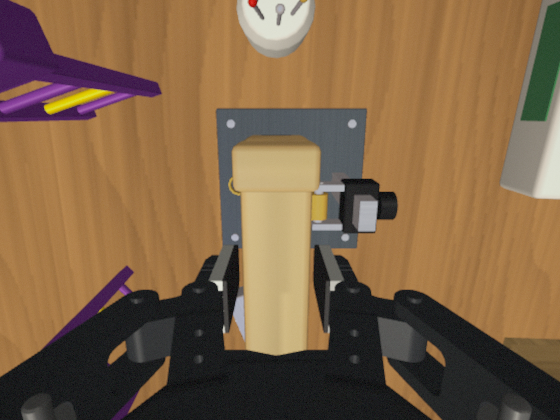

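The open pads (inner faces at columns ~238 and ~315) straddle the crosspiece (244–310) and are centred. I close gently.

Emit:
apply_moves --pt "0 0 0 0 0 0" --pt "0 0 0 0 0 0" --pt "0 0 0 0 0 0" --pt "0 0 0 0 0 0" --jaw 0.2 --squeeze 30

```text
time: 5.0
eef_pos: [0.5013, 0.1365, 0.2184]
tcp_rot: [0.692, 0.722, 0.0, 0.0]
contact_force: [0.6, -0.3, 0.4]
opening: 0.295
finger_force: 30.5
```

Emit:
apply_moves --pt "0 0 0.003 0 0 0" --pt "0 0 0.006 0 0 0" --pt "0 0 0.009 0 0 0" --pt "0 0 0.009 0 0 0"

```text
time: 5.5
eef_pos: [0.5012, 0.1365, 0.2256]
tcp_rot: [0.692, 0.722, -0.0, 0.0]
contact_force: [-0.6, -0.4, -4.5]
opening: 0.298
finger_force: 30.0
```

Emit:
apply_moves --pt "0 0 0.005 0 0 0" --pt "0 0 0.01 0 0 0" --pt "0 0 0.015 0 0 0" --pt "0 0 0.02 0 0 0" --pt "0 0 0.025 0 0 0" --pt "0 0 0.03 0 0 0" --pt "0 0 0.035 0 0 0"

```text
time: 6.38
eef_pos: [0.5011, 0.1365, 0.2537]
tcp_rot: [0.692, 0.722, -0.0, -0.0]
contact_force: [-0.1, -0.6, -4.7]
opening: 0.301
finger_force: 29.9
```

Emit:
apply_moves --pt "0 0 0.005 0 0 0" --pt "0 0 0.01 0 0 0" --pt "0 0 0.015 0 0 0" --pt "0 0 0.02 0 0 0" --pt "0 0 0.025 0 0 0" --pt "0 0 0.03 0 0 0" --pt "0 0 0.036 0 0 0" --pt "0 0 0.036 0 0 0" --pt "0 0 0.036 0 0 0" --pt "0 0 0.036 0 0 0" --pt "0 0 0.036 0 0 0"

```text
time: 7.75
eef_pos: [0.5012, 0.1365, 0.2821]
tcp_rot: [0.692, 0.722, -0.0, -0.0]
contact_force: [0.8, -0.3, -4.6]
opening: 0.299
finger_force: 30.0
```

Emit:
apply_moves --pt "0 0 -0.004 0 0 0" --pt "0 0 -0.008 0 0 0" --pt "0 0 -0.012 0 0 0" --pt "0 0 -0.016 0 0 0" --pt "0 0 -0.02 0 0 0" --pt "0 0 -0.024 0 0 0" --pt "0 0 -0.024 0 0 0" --squeeze 22

```text
time: 8.62
eef_pos: [0.5011, 0.1365, 0.2627]
tcp_rot: [0.692, 0.722, -0.0, -0.0]
contact_force: [-0.2, -0.8, -4.3]
opening: 0.301
finger_force: 29.9
```

Emit:
apply_moves --pt "0 0 -0.001 0 0 0" --pt "0 0 -0.002 0 0 0" --pt "0 0 -0.002 0 0 0"

```text
time: 9.0
eef_pos: [0.5012, 0.1365, 0.2615]
tcp_rot: [0.692, 0.722, -0.0, -0.0]
contact_force: [-0.5, 0.3, -4.3]
opening: 0.298
finger_force: 29.9
```

Emit:
apply_moves --pt "0 0 -0.001 0 0 0" --pt "0 0 -0.002 0 0 0"

```text
time: 9.25
eef_pos: [0.5013, 0.1365, 0.2599]
tcp_rot: [0.692, 0.722, 0.0, 0.0]
contact_force: [-1.0, -0.0, -4.6]
opening: 0.303
finger_force: 29.9
```

```bash
python3 - <<'E'
from h import *
save(ctrl.read_camera('scene')[140:260,265:385].repeat(5,0).repeat(5,1),'s2.png'); s=ctrl.get_state(); print(s['eef_pos'],s['contact_force'],s['time'])
E
```

```text
[0.50115437 0.13650341 0.25972755] [-0.58822883  0.47763421 -4.8661188 ] 9.3
```

View pics/s2.png

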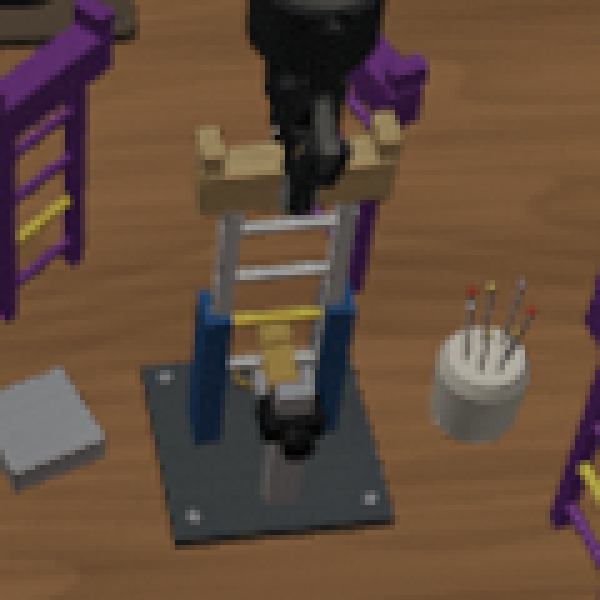

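The enlarged scene crop shows the ladder raised, with the yellow rung (280,315) just above the brass pawl (280,350) and the pawl back underneath it. I go on lowering by feel.

Emit:
apply_moves --pt "0 0 -0.001 0 0 0" --pt "0 0 -0.002 0 0 0"

```text
time: 9.55
eef_pos: [0.5012, 0.1365, 0.2583]
tcp_rot: [0.692, 0.722, -0.0, 0.0]
contact_force: [0.1, -0.4, -4.0]
opening: 0.298
finger_force: 29.9
```

Emit:
apply_moves --pt "0 0 -0.001 0 0 0" --pt "0 0 -0.001 0 0 0"

```text
time: 9.8
eef_pos: [0.5012, 0.1365, 0.2574]
tcp_rot: [0.692, 0.722, -0.0, -0.0]
contact_force: [0.0, 0.5, -3.8]
opening: 0.3
finger_force: 29.9
```

Emit:
apply_moves --pt "0 0 -0.001 0 0 0" --pt "0 0 -0.001 0 0 0"

```text
time: 10.05
eef_pos: [0.5012, 0.1365, 0.2566]
tcp_rot: [0.692, 0.722, -0.0, -0.0]
contact_force: [0.0, -1.1, -3.9]
opening: 0.298
finger_force: 29.9
```

Emit:
apply_moves --pt "0 0 -0.001 0 0 0" --pt "0 0 -0.001 0 0 0"

```text
time: 10.3
eef_pos: [0.5012, 0.1365, 0.2558]
tcp_rot: [0.692, 0.722, -0.0, -0.0]
contact_force: [-0.4, -0.0, -3.5]
opening: 0.299
finger_force: 29.9
```

Emit:
apply_moves --pt "0 0 -0.001 0 0 0" --pt "0 0 -0.001 0 0 0"

```text
time: 10.55
eef_pos: [0.5013, 0.1365, 0.2552]
tcp_rot: [0.692, 0.722, 0.0, 0.0]
contact_force: [-0.1, -0.4, -3.2]
opening: 0.297
finger_force: 30.1
```

Emit:
apply_moves --pt "0 0 -0.001 0 0 0" --pt "0 0 -0.001 0 0 0"

```text
time: 10.8
eef_pos: [0.5014, 0.1365, 0.2551]
tcp_rot: [0.692, 0.722, 0.0, 0.0]
contact_force: [-1.9, -0.4, -0.7]
opening: 0.302
finger_force: 30.5
```

Emit:
apply_moves --pt "0 0 -0.0003 0 0 0" --pt "0 0 -0.0003 0 0 0"

```text
time: 11.05
eef_pos: [0.5014, 0.1365, 0.255]
tcp_rot: [0.692, 0.722, 0.0, 0.0]
contact_force: [-1.6, -0.4, 3.5]
opening: 0.296
finger_force: 30.9
```

The pawl now takes all the weight (force up by 8 N, no more descent). I back off a hair and let go.

Emit:
apply_moves --pt "0 0 0.0002 0 0 0" --pt "0 0 0.0002 0 0 0"

```text
time: 11.3
eef_pos: [0.5014, 0.1365, 0.2549]
tcp_rot: [0.692, 0.722, 0.0, 0.0]
contact_force: [-2.1, -0.4, 4.5]
opening: 0.3
finger_force: 31.1
```

Emit:
apply_moves --pt "0 0 0 0 0 0" --pt "0 0 0 0 0 0" --pt "0 0 0 0 0 0" --pt "0 0 0 0 0 0" --jaw 0.45

```text
time: 11.8
eef_pos: [0.5013, 0.1365, 0.2541]
tcp_rot: [0.692, 0.722, -0.0, -0.0]
contact_force: [-0.2, 0.1, -0.0]
opening: 0.451
finger_force: 0.0
```

```bash
python3 - <<'E'
from h import *
save(ctrl.read_camera('scene')[140:260,265:385].repeat(5,0).repeat(5,1),'s3.png'); s=ctrl.get_state(); print(s['eef_pos'],s['contact_force'],s['time'],s['finger_force'])
E
```

```text
[0.50128522 0.13649072 0.2541082 ] [ 0.17142276  0.92013028 -0.11376916] 11.85 0.0
```

View pics/s3.png

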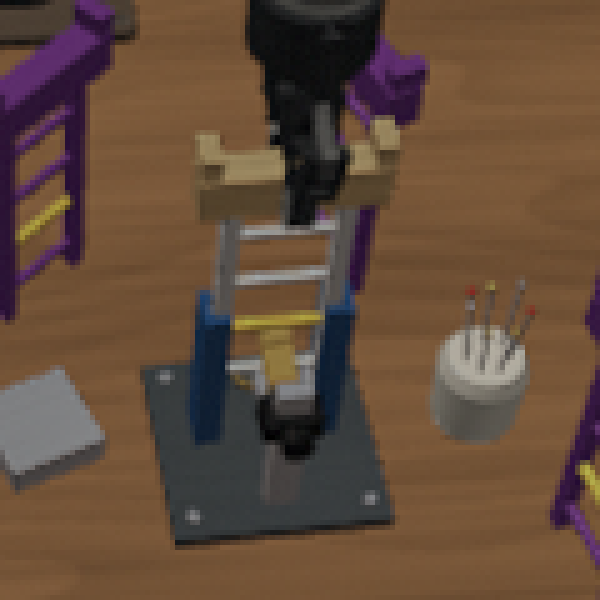

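The ladder stays up with the yellow rung (278,322) resting on the pawl nose. Next I open wider and withdraw straight up.

Emit:
apply_moves --pt "0 0 0 0 0 0" --pt "0 0 0 0 0 0" --pt "0 0 0.01 0 0 0" --pt "0 0 0.03 0 0 0" --pt "0 0 0.06 0 0 0" --pt "0 0 0.1 0 0 0" --pt "0 0 0.13 0 0 0" --pt "0 0 0.13 0 0 0" --pt "0 0 0.13 0 0 0" --jaw 0.7

```text
time: 12.98
eef_pos: [0.5009, 0.1365, 0.3577]
tcp_rot: [0.692, 0.722, -0.0, -0.0]
contact_force: [-1.2, -0.8, -1.1]
opening: 0.702
finger_force: 0.0
```

```bash
python3 - <<'E'
from h import *
save(ctrl.read_camera('scene')[140:260,265:385].repeat(5,0).repeat(5,1),'s4.png'); s=ctrl.get_state(); print(s['eef_pos'],s['contact_force'],s['time'])
E
```

```text
[0.50076921 0.13646713 0.35699734] [ 0.17548395 -0.80554885 -0.43072522] 13.025
```

View pics/s4.png

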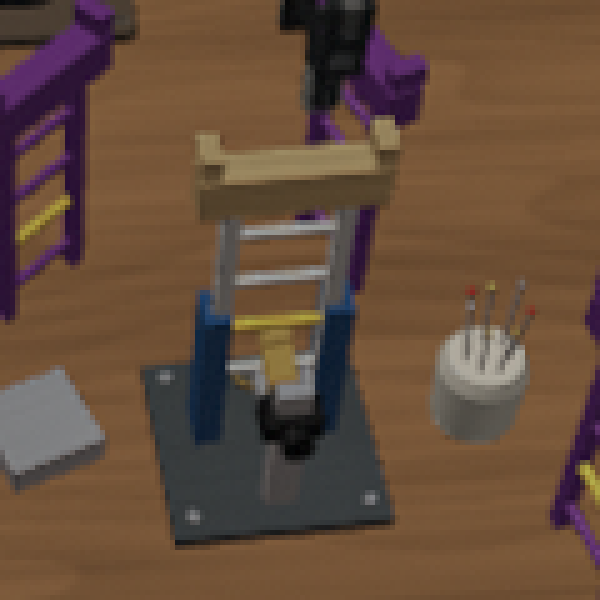

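The gripper is clear. The ladder has not moved, and the yellow rung (278,322) sits on the pawl.

```bash
python3 -c "
from plant import ctrl
print(ctrl.sign_off())"
```

```text
the job is handed in; nothing more can be done
None
```

The job is handed in: the ladder rests with its yellow rung on the pawl, about 37 mm above its fallen position, and the gripper is clear; the sign-off gave no verdict.

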